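Load the spot reader and hold its spring head over the sample

TASK

Set the flanged sample cell flange down in the round pocket of the spot reader, fully home, putting it in and not dropping it, and let go of it. Then take the reader's spring-return arm by its upright grip post, swing it round against its spring until it is at its far stop with the head over the cell, and finish still holding it there: it swings back if released. Leave the other things on the bench where they are.

Things in the scene. Friction and masses are not known exactly. Their poses are not given: they have to be found in the camera images.
- cell_mid (a point): Centre (half-way up) of the loose white sample cell, about 60 g: a round flange 56 mm across, 8 mm thick, with a plain round barrel 26 mm across, 30 mm long on its middle; 38 mm tall in all. z points from the flange out along the barrel. At the start it stands flange down on the bench, to the robot's left or right.
- cell: The same sample cell; its origin is the centre of the underside of the flange.
- pocket (a point): Centre of the floor of the round pocket in the spot reader's base plate: 61 mm across, 8 mm deep, its floor 16 mm above the bench. x and y are those of the plate. When the cell is seated its flange is flush with the plate, its barrel top is 54 mm above the bench and its centre is 19 mm above this point.
- reader: The spot reader's fixed grey base plate, 180 mm (x) by 240 mm (y), 24 mm high; origin at the centre of its underside. It is placed and turned anew each time. In its frame the pocket is at x = 21.5, y = -46 mm and the pivot axis at x = 50, y = 60 mm. Two thin steel stop pins, 74 mm high, stand 39 mm from the pivot axis, beside the arm's two end positions.
- pivot (a point): Point on the arm's vertical pivot axis at the height of the middle of the grip post. The pivot body is a round aluminium turret ringed by a steel coil spring; its top is 86 mm above the bench.
- grip_post (a point): Upright round aluminium post on the outer end of the reader's arm, 18 mm across, 45 mm high, 155 mm from the pivot axis; this point is its centre, 102.5 mm above the bench. Below it is the cream arm, 18 mm wide, top 80 mm above the bench; the black reading head (36 mm across, 61 to 82 mm above the bench) is on the arm 110 mm from the pivot axis.
- reader_arm (a joint): Swing of the reader's arm, rad: 0 when parked clear of the pocket (where the spring holds it), growing counter-clockwise seen from above, to 1.30 at the far stop, where the head is over the pocket. A spring drives it back towards 0; at the post it takes about 1.3 N to start and about 4 N at the stop.
- block: Loose bystander: plain white straight cylinder, 36 mm across, 40 mm high, no flange; origin at the centre of its underside. The cell, this block and the stopper swap places from one start to the next.
- stopper: Loose bystander: white tapered stopper, 28 mm across below and 38 mm on top, 30 mm high; origin at the centre of its underside.
- marker: Loose bystander: marker pen lying on the bench between robot and reader, 122 mm long along its x, 14 mm thick; origin below its middle.
- bottle: Loose bystander: small clear bottle, 52 mm across, 110 mm high, standing beyond the reader; origin at the centre of its underside.
Mind the look-alikes: they are no part of the job. What is shaped like the cell but blue or yellow is not meant.

How it is judged:
On the way:
1. the cell sits flange down, fully home in the pocket and let go, before the arm is swung (horizontal distance between cell_mid and pocket below 0.005 m and z of cell_mid in the frame of pocket between 0.016 and 0.0225 m and angle between cell_mid's own z axis and vertical below 0.07 rad and contact force between the fingers and cell below 0.1 N and value of joint reader_arm below 0.25 rad), for 0.2 s.
At the end, for the whole second after the job is handed in: The cell sits flange down and level (within 0.07 rad) on the pocket floor, within 5 mm of its centre, untouched by the fingers, and the fingers hold the arm's grip post (over 1 N) with the arm within 0.05 rad of its far stop, through the last second (horizontal distance between cell_mid and pocket below 0.005 m and z of cell_mid in the frame of pocket between 0.016 and 0.0225 m and angle between cell_mid's own z axis and vertical below 0.07 rad and contact force between the fingers and cell below 0.1 N and value of joint reader_arm above 1.25 rad and contact force between the fingers and reader_arm above 1 N); the arm keeps its last pose, push and grip.
It fails at once if the cell is dropped: loose over the pocket more than 20 mm above its floor (horizontal distance between cell_mid and pocket below 0.06 m and z of cell_mid in the frame of pocket above 0.039 m and contact force between anything else and cell below 0.02 N).
It fails at once if the block is moved more than 30 mm or tipped over (distance of block from where it was at the start of the episode above 0.03 m or angle between block's own z axis and vertical above 0.4 rad).
It fails at once if the stopper is moved more than 30 mm or tipped over (distance of stopper from where it was at the start of the episode above 0.03 m or angle between stopper's own z axis and vertical above 0.4 rad).
It fails at once if the marker is moved more than 30 mm (distance of marker from where it was at the start of the episode above 0.03 m).
It fails at once if the bottle is moved more than 30 mm or tipped over (distance of bottle from where it was at the start of the episode above 0.03 m or angle between bottle's own z axis and vertical above 0.4 rad).
It also fails if it takes over 54 s, if anything falls off the work surface, if the arm or the gripper's body presses on something with over 40 N, if the wrist force passes 120 N, or if a joint passes its speed limit or range.

ROBOT

A 6-joint arm with a two-finger parallel gripper is mounted at the origin on the work surface. World frame = base frame: x ahead of the robot, y to its left, z up, the work surface at z = 0. Lengths are in m, angles in rad, forces in N, time in s.
With the tool pointing down it reaches from about 0.3 to 0.825 m from the base axis. Payload 5.4 kg.
Tool frame: the origin (TCP) lies at the very end of the fingers, on their centre line; the grasp point (between the pads) lies 19 mm behind it; z points along the fingers, y is the direction in which the jaws open and shut (so a half turn about z gives the same grasp; the last joint's range is limited). The gripper opens to 92 mm and grips with 3 to 60 N. Pads are 20 mm wide; open, the fingers measure 128 mm over their backs; the gripper's body (75 mm by 189 mm) begins 69 mm behind the grasp point.
Start: joints at [1.061, 0.158, 1.597, -0, 1.386, -0.21], TCP at [0.17, 0.549, 0.187] pointing down, gripper open.
Joint ranges: [-2.91, 2.91], [-0.94, 2.29], [0.18, 2.7], [-1.29, 4.43], [0.17, 2.64], [-3, 3]. Speed limits (rad/s): [2.57, 2.57, 3.14, 3.14, 3.14, 3.14].

INTERFACE

Orientations are given as a unit quaternion [w, x, y, z].
In Python, from cell import robot gives the robot as it stands.
- The arm moves only by the tool move_arm, never from a script. Its argument "rows" is a list of rows, each a list of 5 numbers: the closure, from 0 (fully open) to 1 (shut), then the shift along the tool's x, y, z in m, then the turn about the tool's z in rad. In form: [[claw, tx, ty, tz, turn], ...]. A call has 1 to 12 rows; each row is the pose to reach, as a shift and turn from the pose commanded when the call began, along the tool's axes at that moment; what a row does not reach only later rows make up. A row lasts 1/12 s, in which the tool goes at most 41.7 mm and 7.16 degrees, less where a joint would pass 70% of its speed; a pose out of reach is approached as far as the arm can. A call with a gripper value outside its range is refused whole. The fingers move at their own pace and stop on an object; the grip force is fixed at half the most. Time passes only in rows, so rows that repeat a pose let the fingers close. It gives the time, the measured TCP pose, the force and the opening at its end, in the units of the state.
- robot.state(): the state, without advancing time (a new reading comes with each control period).
- robot.grab_frame(name): name is "scene" or "side" or "wrist"; returns a dict with "color" (420x560x3 uint8, blue, green, red), "fx", "fy", "cx", "cy" (pixels), "cam_to_world" (4x4, takes a point from camera to world coordinates). Camera axes: x right, y up, looking along -z (the intrinsics and any distortion apply to the point x, -y, -z); pixel columns grow to the right and rows downward; lengths in m; the calibration is good to about 2 mm. A picture is of the moment at which its call begins. There is no depth.
- robot.job_done(): hands the job in, once; it reports no verdict.
The state is a dict: "time_s": time; "joint_pos": joint angles; "dq": joint speeds; "joint_torque": joint torques, N m; "tool_pos": TCP position; "eef_rot": TCP orientation; "force": force on the tool from outside, world axes, zero at the start; "torque": the same for the moment, N m; "grip_width": finger opening in m.
Only numpy, scipy, OpenCV 4.12 (cv2) and the standard library are available. Lean on these libraries where they do the work, as an engineer would, in place of code of your own. Each camera call takes 0.05 s, during which the arm holds its last target. There are 200 camera calls.

## Working session

There is one attempt and no reset: what is moved stays moved. The work goes in short steps, Python scripts to look and compute and a tool call to move; the robot and the scene stay as the last step left them, time stands still between calls to the robot, and variables do not carry over. Pictures are saved under pics/ and viewed, about 8 in all and at most 12, crops included, and the job is handed in when it is done.

Besides the shell and the picture viewer there is one more tool, called after "Call:" as name(argument=value, ...) on one line, values as JSON. move_arm: Moves the arm, as the interface text tells. Its arguments: {"type":"object","properties":{"rows":{"type":"array","items":{"type":"array","items":{"type":"number"}}}},"required":["rows"]}

```bash
mkdir -p pics; ls; cat > h.py <<'E'
import numpy as np, cv2
from cell import robot
def grab(n,fn=None):
    f=robot.grab_frame(n)
    if fn: cv2.imwrite('pics/'+fn,f['color'])
    return f
def ray(f,u,v):
    T=np.array(f['cam_to_world']); d=T[:3,:3]@np.array([(u-f['cx'])/f['fx'],-(v-f['cy'])/f['fy'],-1.]); return T[:3,3],d/np.linalg.norm(d)
def plane(f,u,v,z):
    o,d=ray(f,u,v); return o+d*(z-o[2])/d[2]
def proj(f,p):
    T=np.array(f['cam_to_world']); c=T[:3,:3].T@(np.array(p)-T[:3,3]); return f['fx']*c[0]/-c[2]+f['cx'], f['cy']-f['fy']*c[1]/-c[2]
E
python3 - <<'E'
from h import *
a=grab('scene','s0.png');b=grab('side','d0.png');c=grab('wrist','w0.png')
for f in (a,b,c): print({k:v for k,v in f.items() if k not in('color',)})
print(robot.state())
cv2.imwrite('pics/both.png',cv2.resize(np.vstack([np.hstack([a['color'],b['color']])]),None,fx=.714,fy=.714))
E
```

```text
pics
{'fx': 443.1596916611348, 'fy': 443.1596916611348, 'cx': 281.07642516893156, 'cy': 206.17501474550667, 'cam_to_world': array([[-0.84640632, -0.35053112,  0.40090431,  1.05257252],
       [ 0.5324965 , -0.56644228,  0.62895995,  0.73612815],
       [ 0.00661911,  0.74583582,  0.66609693,  0.8605362 ],
       [ 0.        ,  0.        ,  0.        ,  1.        ]])}
{'fx': 419.09218157377177, 'fy': 419.09218157377177, 'cx': 274.17751800374197, 'cy': 215.65150754355574, 'cam_to_world': array([[ 0.80732284,  0.45271243, -0.37852514,  0.20666793],
       [-0.59009582,  0.614887  , -0.52316431, -0.47161478],
       [-0.0040928 ,  0.64572861,  0.76355603,  0.82476878],
       [ 0.        ,  0.        ,  0.        ,  1.        ]])}
{'fx': 343.87014882560237, 'fy': 343.87014882560237, 'cx': 288.42227287655277, 'cy': 218.84228893291422, 'cam_to_world': array([[ 0.29465454, -0.91503587, -0.27547787,  0.09216293],
       [ 0.9556016 ,  0.2815212 ,  0.08701372,  0.57293551],
       [-0.00206782, -0.28888608,  0.95736125,  0.38316399],
       [ 0.        ,  0.        ,  0.        ,  1.        ]])}
{'time_s': 0.15, 'joint_pos': array([ 1.06088115e+00,  1.58920413e-01,  1.59795183e+00, -1.85070217e-05,
        1.38622237e+00, -2.10112830e-01]), 'dq': array([-0.00248355, -0.00201961, -0.00509885,  0.00054026,  0.00055574,
        0.00144056]), 'joint_torque': array([-1.44317852e-03, -3.85920739e+01, -3.22432995e+01,  6.99442159e-02,
        3.52242845e-02, -8.30861745e-05]), 'tool_pos': array([0.16957936, 0.54885956, 0.18653164]), 'eef_rot': array([-2.56047532e-04,  1.49338689e-01,  9.88785817e-01, -7.06036914e-04]), 'force': array([ 0.30459503, -0.06813437, -0.19842479]), 'torque': array([ 0.03997528, -0.0167612 ,  0.00930777]), 'grip_width': 0.09175825791508077}
```

View pics/s0.png

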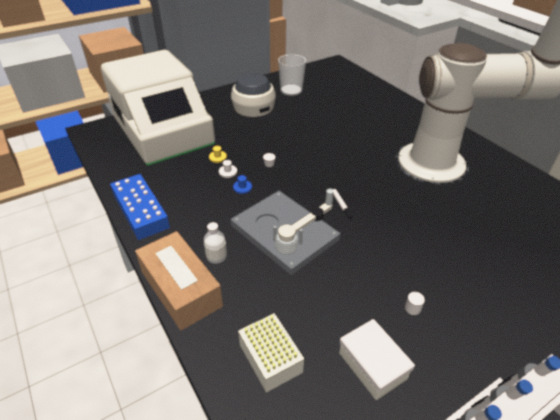

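View pics/d0.png

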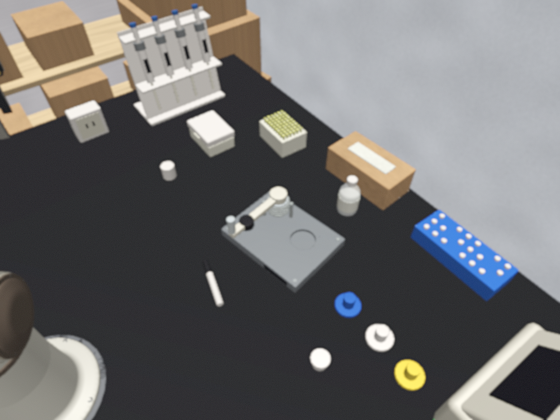

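Scene: white flanged candidate at (228,169), with yellow (218,154) and blue (242,184) copies either side of it. The unflanged white ones are at (269,160) and (415,303). In the side view the white flanged one is at (379,337). The reader plate is at scene (285,230) and side (283,240). The white flanged one fits the description, so I'll confirm it in one enlarged crop.

```bash
python3 - <<'E'
from h import *
a=cv2.imread('pics/s0.png');b=cv2.imread('pics/d0.png')
z=lambda i,x,y,w,h,k:cv2.resize(i[y:y+h,x:x+w],None,fx=k,fy=k,interpolation=cv2.INTER_CUBIC)
top=np.hstack([z(a,200,140,100,75,4),z(b,300,280,100,75,4)][:2])
bot=np.hstack([z(a,220,180,133,100,3),z(b,217,180,133,100,3)])
bot=cv2.copyMakeBorder(bot,0,0,0,800-bot.shape[1],0)[:300]
cv2.imwrite('pics/crop.png',np.vstack([top,bot]))
# side-view plate: print grey mask corners
f=grab('side');g=grab('scene')
for n,fr,roi in (('side',f,(215,180,350,290)),('scene',g,(225,185,345,275))):
    im=fr['color'];hsv=cv2.cvtColor(im,cv2.COLOR_BGR2HSV)
    m=((hsv[...,2]>60)).astype(np.uint8)*255
    mm=np.zeros_like(m);x0,y0,x1,y1=roi;mm[y0:y1,x0:x1]=m[y0:y1,x0:x1]
    cs,_=cv2.findContours(mm,0,2);c=max(cs,key=cv2.contourArea)
    h=cv2.convexHull(c);print(n,cv2.contourArea(c),cv2.approxPolyDP(h,3,True)[:,0].tolist())
p=plane
print('cell',p(g,228,169,.01),p(f,379,337,.01)); print('o1',p(g,269,160,.015),p(f,320,358,.015))
print('o2',p(g,415,303,.02),p(f,168,171,.02)); print('post',p(g,330,200,.1),p(f,231,226,.1))
print('pocket',p(g,268,220,.024),p(f,303,238,.024),'bottle',p(g,215,258,0),p(f,348,213,0))
E
```

```text
side 6835.5 [[276, 185], [286, 188], [345, 238], [343, 245], [298, 289], [288, 288], [224, 237], [220, 229], [227, 215]]
scene 4963.0 [[277, 190], [340, 232], [336, 242], [294, 274], [274, 263], [230, 223], [231, 217]]
cell [ 0.58962172 -0.30571613  0.01      ] [ 0.59144067 -0.30247929  0.01      ]
o1 [ 0.4572964  -0.27307538  0.015     ] [ 0.46444497 -0.26591159  0.015     ]
o2 [0.46301213 0.38623742 0.02      ] [0.46446275 0.38472745 0.02      ]
post [0.47288189 0.06489408 0.1       ] [0.4710291 0.0575118 0.1      ]
pocket [ 0.60978182 -0.02451594  0.024     ] [ 0.61785654 -0.02041587  0.024     ] bottle [0.78594841 0.00358258 0.        ] [ 0.77474496 -0.01256213  0.        ]
```

View pics/crop.png

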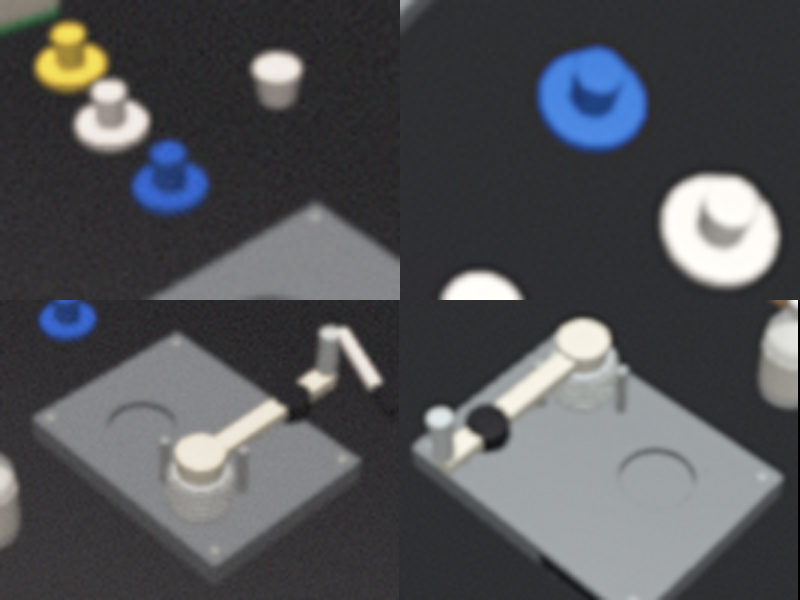

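White flanged cell confirmed (top crops). The block is a straight cylinder and the stopper is tapered, and neither has a flange. Next: the layout numbers.

```bash
python3 - <<'E'
from h import *
f=grab('side');g=grab('scene')
for n,s,d,z in (('pivotcap',(286.7,231.7),(278,193.5),.086),('posttop',(329.5,191),(231,217.5),.125),('blueTop',(242,178.5),(348.5,298),.038),('whiteTop',(227,163),(382,332.5),.038),('pocket',(267,219.5),(302.6,240),.02)):
    (o1,d1),(o2,d2)=ray(g,*s),ray(f,*d)
    t=np.linalg.lstsq(np.c_[d1,-d2],o2-o1,rcond=None)[0]
    x=(o1+t[0]*d1+o2+t[1]*d2)/2
    print(n,plane(g,*s,z).round(4),plane(f,*d,z).round(4),'tri',x.round(4))
print('yellow',plane(g,218,156,.004),plane(f,410,375,.004), 'marker',plane(f,209,266,.007),plane(f,221,303,.007))
# side screws
for q in ((219,232),(276,186),(344,238),(297,283)): print('corner',plane(f,*q,.024).round(4))
E
```

```text
pivotcap [0.6249 0.092  0.086 ] [0.6217 0.0857 0.086 ] tri [0.6233 0.0887 0.0824]
posttop [0.4716 0.0577 0.125 ] [0.4747 0.0594 0.125 ] tri [0.4735 0.0587 0.1265]
blueTop [ 0.5908 -0.2074  0.038 ] [ 0.5887 -0.2088  0.038 ] tri [ 0.5897 -0.2086  0.0367]
whiteTop [ 0.5933 -0.3008  0.038 ] [ 0.5898 -0.3051  0.038 ] tri [ 0.5915 -0.3046  0.0349]
pocket [ 0.609  -0.0313  0.02  ] [ 0.6154 -0.0223  0.02  ] tri [ 0.6122 -0.0257  0.0262]
yellow [ 0.58192921 -0.39429404  0.004     ] [ 0.58686247 -0.39190402  0.004     ] marker [0.39988053 0.05482076 0.007     ] [ 0.37223146 -0.04353237  0.007     ]
corner [0.4653 0.1144 0.024 ]
corner [0.6685 0.1576 0.024 ]
corner [ 0.6968 -0.0785  0.024 ]
corner [ 0.5295 -0.1096  0.024 ]
```

```bash
cat >> h.py <<'E'
def go(x,y,z,yaw):
    s=robot.state(); w,a,b,c=s['eef_rot']
    from scipy.spatial.transform import Rotation as Ro
    R=Ro.from_quat([a,b,c,w]).as_matrix(); d=R.T@(np.array([x,y,z])-s['tool_pos'])
    now=np.arctan2(R[1,1],R[0,1]); t=now-yaw
    print('t',round(s['time_s'],2),'pos',s['tool_pos'].round(4),'yaw',round(now,3),'F',np.round(s['force'],1),'w',round(s['grip_width'],4),'-> ',d.round(4),'turn',round((t+np.pi)%(2*np.pi)-np.pi,3))
E
python3 -c "
from h import *
go(.591,-.304,.187,0)"
```

```text
t 0.35 pos [0.1698 0.5492 0.1871] yaw 1.271 F [ 0.3 -0.   0.1] w 0.092 ->  [-6.544e-01 -6.907e-01  3.000e-04] turn 1.271
```

Call:
move_arm(rows=[[0, -0.654, -0.691, 0, 1.271], [0, -0.654, -0.691, 0, 1.271], [0, -0.654, -0.691, 0, 1.271], [0, -0.654, -0.691, 0, 1.271], [0, -0.654, -0.691, 0, 1.271], [0, -0.654, -0.691, 0, 1.271], [0, -0.654, -0.691, 0, 1.271], [0, -0.654, -0.691, 0, 1.271], [0, -0.654, -0.691, 0, 1.271], [0, -0.654, -0.691, 0, 1.271], [0, -0.654, -0.691, 0, 1.271], [0, -0.654, -0.691, 0, 1.271]])

```text
time_s: 1.35
tool_pos: [0.3915, 0.0989, 0.1876]
eef_rot: [0.0, 0.708, 0.707, 0.0]
force: [0.5, 1.0, 0.4]
grip_width: 0.0919
```

```bash
python3 -c "
from h import *
go(.591,-.304,.187,0)"
```

```text
t 1.35 pos [0.3915 0.0989 0.1876] yaw -0.001 F [0.5 1.  0.4] w 0.0919 ->  [-0.4026  0.2     0.0009] turn -0.001
```

Call:
move_arm(rows=[[0, -0.403, 0.2, 0.0, 0], [0, -0.403, 0.2, 0.0, 0], [0, -0.403, 0.2, 0.0, 0], [0, -0.403, 0.2, 0.0, 0], [0, -0.403, 0.2, 0.0, 0], [0, -0.403, 0.2, 0.0, 0], [0, -0.403, 0.2, 0.0, 0], [0, -0.403, 0.2, 0.0, 0], [0, -0.403, 0.2, 0.0, 0], [0, -0.403, 0.2, 0.0, 0], [0, -0.403, 0.2, 0.0, 0], [0, -0.403, 0.2, 0.0, 0]])

```text
time_s: 2.35
tool_pos: [0.5916, -0.3077, 0.1854]
eef_rot: [0.0, 0.709, 0.706, -0.001]
force: [0.1, -1.3, 0.4]
grip_width: 0.092
```

```bash
python3 - <<'E'
from h import *
go(.591,-.304,.187,0)
f=grab('wrist','w1.png')
hsv=cv2.cvtColor(f['color'],cv2.COLOR_BGR2HSV)
m=((hsv[...,2]>150)&(hsv[...,1]<50)).astype(np.uint8)
cs,_=cv2.findContours(m,0,2)
for c in cs:
    if cv2.contourArea(c)>300: print(cv2.contourArea(c),cv2.fitEllipse(c),cv2.boundingRect(c))
print('expect',proj(f,(.591,-.304,.0)),proj(f,(.591,-.304,.038)))
E
```

```text
t 2.35 pos [ 0.5916 -0.3077  0.1854] yaw -0.004 F [ 0.1 -1.3  0.4] w 0.092 ->  [ 0.0037 -0.0006 -0.0016] turn -0.004
8291.5 ((274.45751953125, 383.2063293457031), (66.17538452148438, 407.7579650878906), 91.32523345947266) (72, 382, 433, 38)
4728.0 ((288.4935302734375, 379.4665832519531), (151.48583984375, 431.0836181640625), 90.03227233886719) (73, 369, 432, 12)
4832.5 ((336.37896728515625, 412.53985595703125), (158.1137237548828, 284.8875732421875), 169.56228637695312) (257, 319, 147, 37)
1944.5 ((291.01104736328125, 185.78131103515625), (49.772743225097656, 49.81843185424805), 170.56378173828125) (266, 161, 51, 51)
1129.5 ((161.29344177246094, 159.24502563476562), (36.38410186767578, 40.165977478027344), 101.48902130126953) (142, 141, 41, 38)
expect (np.float64(287.3002304837895), np.float64(186.7232614662545)) (np.float64(287.1589150018007), np.float64(194.1994928005786))
```

View pics/w1.png

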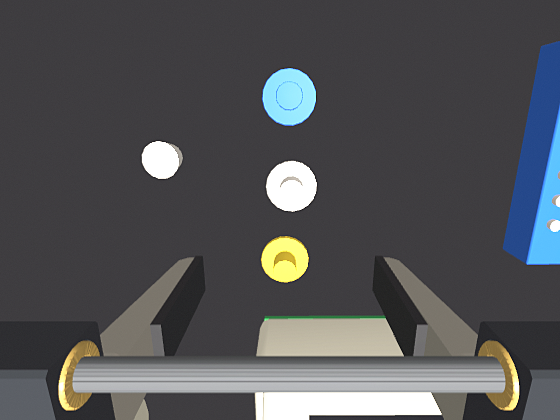

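The wrist view shows the white flanged cell at (291,186), blue at (289,96), yellow at (285,260) and the stopper at (161,159). The jaws will close across the row of three.

```bash
python3 - <<'E'
from h import *
f=grab('wrist')
hsv=cv2.cvtColor(f['color'],cv2.COLOR_BGR2HSV)
m=((hsv[...,2]>150)&(hsv[...,1]<50)).astype(np.uint8); m[300:]=0
cs,_=cv2.findContours(m,0,2)
c=min([c for c in cs if cv2.contourArea(c)>300],key=lambda c:abs(cv2.boundingRect(c)[0]-266))
e=cv2.fitEllipse(c);p=plane(f,*e[0],.008);print(e,p,'dia',np.linalg.norm(plane(f,e[0][0]+e[1][0]/2,e[0][1],.008)-p)*2)
go(p[0],p[1],.06,0)
E
```

```text
((291.6583557128906, 188.68321228027344), (49.461883544921875, 49.6555290222168), 139.4276123046875) [ 0.59513638 -0.30137653  0.008     ] dia 0.05480376487918812
t 2.45 pos [ 0.5908 -0.3029  0.1863] yaw -0.001 F [ 0.1  0.6 -0.4] w 0.0918 ->  [0.0014 0.0045 0.1263] turn -0.001
```

Call:
move_arm(rows=[[0, 0.0, 0.002, 0.04, 0], [0, 0.0, 0.002, 0.08, 0], [0, 0.0, 0.002, 0.115, 0], [0, 0.0, 0.002, 0.14, 0], [0, 0.0, 0.002, 0.16, 0], [0, 0.0, 0.002, 0.172, 0], [0, 0.0, 0.002, 0.172, 0], [0, 0.0, 0.002, 0.172, 0]])

```text
time_s: 3.12
tool_pos: [0.5931, -0.3014, 0.016]
eef_rot: [0.0, 0.707, 0.707, 0.0]
force: [-0.0, 0.6, 0.6]
grip_width: 0.092
```

Call:
move_arm(rows=[[1, 0, 0, 0, 0], [1, 0, 0, 0, 0], [1, 0, 0, 0, 0], [1, 0, 0, 0, 0], [1, 0, 0, 0, 0], [1, 0, 0, 0, 0], [1, 0, 0, 0, 0], [1, 0, 0, 0, 0], [1, 0, 0, 0, 0], [1, 0, 0, 0, 0]])

```text
time_s: 3.95
tool_pos: [0.5929, -0.3021, 0.0153]
eef_rot: [-0.0, 0.707, 0.707, -0.0]
force: [-0.1, 0.1, 0.9]
grip_width: 0.0273
```

Call:
move_arm(rows=[[1, 0, 0, 0, 0], [1, 0, 0, 0, 0], [1, 0, 0, -0.02, 0], [1, 0, 0, -0.05, 0], [1, 0, 0, -0.08, 0], [1, 0, 0, -0.11, 0], [1, 0, 0, -0.13, 0], [1, 0, 0, -0.15, 0], [1, 0, 0, -0.15, 0], [1, 0, 0, -0.15, 0]])

```text
time_s: 4.78
tool_pos: [0.5936, -0.3026, 0.1662]
eef_rot: [0.001, 0.707, 0.707, 0.0]
force: [-0.0, 1.2, -1.6]
grip_width: 0.0001
```

```bash
python3 - <<'E'
from h import *
go(.614,-.023,.165,0)
f=grab('wrist','w2.png')
d=grab('side');s=grab('scene')
x=robot.state()['tool_pos']; 
u,v=map(int,proj(d,x)); u2,v2=map(int,proj(s,x)); print(u,v,u2,v2)
k=lambda i,u,v:cv2.resize(i[max(v-45,0):max(v-45,0)+90,u-45:u+45],(420,420),interpolation=cv2.INTER_CUBIC)
cv2.imwrite('pics/g.png',cv2.resize(np.hstack([f['color'],k(d['color'],u,v),k(s['color'],u2,v2)]),(800,240)))
E
```

```text
t 4.78 pos [ 0.5936 -0.3026  0.1662] yaw 0.0 F [-0.   1.2 -1.6] w 0.0001 ->  [0.2796 0.0204 0.0008] turn 0.0
394 299 224 128
```

View pics/g.png

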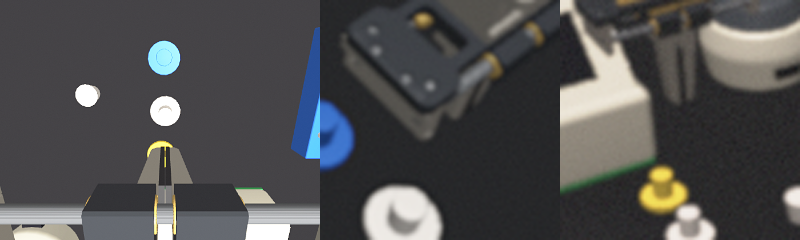

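```bash
python3 - <<'E'
from h import *
f=grab('wrist'); x=robot.state()['tool_pos']; print('tcp px',proj(f,x), proj(f,x+[0,0,.019]))
hsv=cv2.cvtColor(f['color'],cv2.COLOR_BGR2HSV)
m=((hsv[...,2]>150)&(hsv[...,1]<50)).astype(np.uint8); m[240:]=0
cs,_=cv2.findContours(m,0,2)
for c in cs:
  if cv2.contourArea(c)>300:
    e=cv2.fitEllipse(c);print(e,plane(f,*e[0],.008))
d=grab('side');s=grab('scene')
for n,fr,q in(('side',d,(379,337)),('scene',s,(228,169))):
  h=cv2.cvtColor(fr['color'],cv2.COLOR_BGR2HSV); m=((h[...,2]>130)&(h[...,1]<50)).astype(np.uint8)
  mm=m*0; mm[q[1]-20:q[1]+20,q[0]-20:q[0]+20]=m[q[1]-20:q[1]+20,q[0]-20:q[0]+20]
  cs,_=cv2.findContours(mm,0,2);c=max(cs,key=cv2.contourArea);print(n,cv2.contourArea(c),cv2.boundingRect(c),cv2.minEnclosingCircle(c))
im=f['color'].copy()
cv2.imwrite('pics/w3.png',im)
E
```

```text
tcp px (np.float64(287.0700290356859), np.float64(253.18082342451845)) (np.float64(286.8400985595518), np.float64(266.0973168319225))
((291.19573974609375, 196.35321044921875), (52.36850357055664, 52.515506744384766), 102.246826171875) [ 0.59515471 -0.30110912  0.008     ]
((154.11387634277344, 168.29380798339844), (38.4748420715332, 42.478477478027344), 95.26158142089844) [ 0.4547105  -0.27188421  0.008     ]
side 594.5 (365, 324, 30, 27) ((379.4166564941406, 336.77777099609375), 15.031586647033691)
scene 199.0 (219, 160, 18, 17) ((227.2857208251953, 168.85714721679688), 9.263813018798828)
```

The cell was not lifted. It stands unmoved and the TCP matches its image, so I most likely lifted before the fingers had settled. I'll retry with a longer dwell and check the width before lifting.

Call:
move_arm(rows=[[0, 0, 0, 0, 0], [0, 0, 0, 0, 0], [0, 0, 0, 0, 0], [0, 0, 0, 0, 0], [0, 0, 0, 0, 0], [0, 0, 0, 0, 0], [0, 0, 0, 0, 0], [0, 0, 0, 0.03, 0], [0, 0, 0, 0.07, 0], [0, 0, 0, 0.11, 0], [0, 0, 0, 0.135, 0], [0, 0, 0, 0.15, 0]])

```text
time_s: 6.08
tool_pos: [0.5905, -0.3003, 0.0108]
eef_rot: [-0.003, 0.707, 0.707, -0.0]
force: [-0.5, -0.1, -0.4]
grip_width: 0.078
```

Call:
move_arm(rows=[[1, 0, 0, 0.001, 0], [1, 0, 0, 0.001, 0], [1, 0, 0, 0.001, 0], [1, 0, 0, 0.001, 0], [1, 0, 0, 0.001, 0], [1, 0, 0, 0.001, 0], [1, 0, 0, 0.001, 0], [1, 0, 0, 0.001, 0], [1, 0, 0, 0.001, 0], [1, 0, 0, 0.001, 0]])

```text
time_s: 6.92
tool_pos: [0.5929, -0.3021, 0.0143]
eef_rot: [-0.0, 0.707, 0.707, -0.0]
force: [-0.6, 0.1, -0.9]
grip_width: 0.0157
```

Call:
move_arm(rows=[[1, 0, 0, 0, 0], [1, 0, 0, 0, 0]])

```text
time_s: 7.08
tool_pos: [0.5929, -0.3021, 0.0142]
eef_rot: [-0.0, 0.707, 0.707, -0.0]
force: [0.1, -0.5, 0.1]
grip_width: 0.0028
```

Call:
move_arm(rows=[[1, 0, 0, 0, 0], [1, 0, 0, 0, 0]])

```text
time_s: 7.25
tool_pos: [0.5929, -0.3021, 0.0143]
eef_rot: [-0.0, 0.707, 0.707, -0.0]
force: [-0.5, 0.0, 0.1]
grip_width: 0.0005
```

The fingers shut on nothing, so I'll look from all cameras.

```bash
python3 - <<'E'
from h import *
f=grab('wrist');d=grab('side');s=grab('scene')
x=robot.state()['tool_pos']; print(proj(f,x),proj(d,x),proj(s,x))
k=lambda fr,w:(lambda u,v:cv2.resize(cv2.drawMarker(fr['color'].copy(),(u,v),(0,0,255),0,6)[max(v-w,0):max(v-w,0)+2*w,u-w:u+w],(400,400),interpolation=cv2.INTER_CUBIC))(*map(int,proj(fr,x)))
cv2.imwrite('pics/g2.png',np.hstack([k(d,60),k(s,60)]))
cv2.imwrite('pics/g3.png',f['color'])
E
```

```text
(np.float64(287.1034330574848), np.float64(253.22253287610494)) (np.float64(379.79428252536866), np.float64(335.55753425661635)) (np.float64(227.48051891602213), np.float64(168.8263602076157))
```

View pics/g2.png

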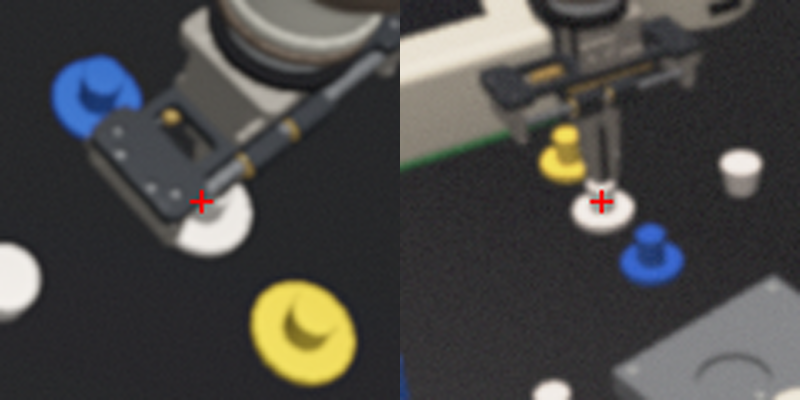

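Crops: in the scene view the fingertips (≈(605,190) in the crop) look behind or above the barrel and not around it. The wrist picture from now should settle it.

```bash
python3 - <<'E'
import cv2
i=cv2.imread('pics/g3.png');cv2.imwrite('pics/g3c.png',cv2.resize(i[120:345,140:440],None,fx=2.6,fy=2.6,interpolation=cv2.INTER_CUBIC))
E
```

```text
(no output)
```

View pics/g3c.png

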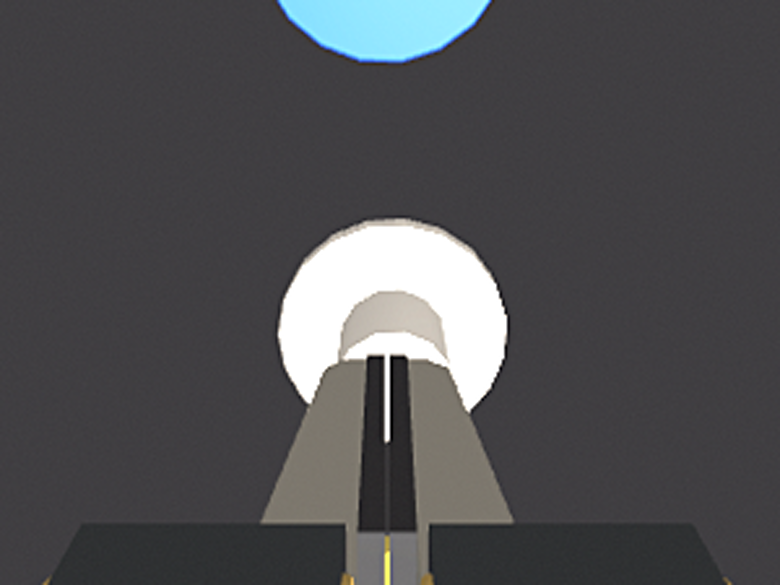

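Working from w1: the open tips' inner edges sit 171 px apart for 92 mm, so they are about 27 mm nearer the camera than the stated TCP. That puts the real fingertips about 25 mm above the reported TCP, so they shut just above the barrel top. I'll open and go lower in small steps while watching the force.

Call:
move_arm(rows=[[0, 0, 0, -0.01, 0], [0, 0, 0, -0.01, 0], [0, 0, 0, -0.01, 0], [0, 0, 0, -0.01, 0], [0, 0, 0, -0.01, 0], [0, 0, 0, -0.01, 0], [0, 0, 0, -0.01, 0], [0, 0, 0, -0.01, 0], [0, 0, 0, 0.005, 0], [0, 0, 0, 0.01, 0], [0, 0, 0, 0.01, 0]])

```text
time_s: 8.32
tool_pos: [0.5911, -0.3008, 0.0012]
eef_rot: [-0.002, 0.707, 0.707, -0.0]
force: [-0.6, -0.2, -0.5]
grip_width: 0.0718
```

Call:
move_arm(rows=[[0, 0, 0, 0.003, 0], [0, 0, 0, 0.006, 0], [0, 0, 0, 0.009, 0], [0, 0, 0, 0.009, 0]])

```text
time_s: 8.65
tool_pos: [0.5926, -0.3019, -0.0054]
eef_rot: [-0.0, 0.707, 0.707, -0.0]
force: [-0.7, -0.0, 0.3]
grip_width: 0.092
```

TCP reads -5 mm with no contact, which confirms the offset. A little lower, then close.

Call:
move_arm(rows=[[0, 0, 0, 0.002, 0], [0, 0, 0, 0.004, 0], [0, 0, 0, 0.004, 0], [1, 0, 0, 0.004, 0], [1, 0, 0, 0.004, 0], [1, 0, 0, 0.004, 0], [1, 0, 0, 0.004, 0], [1, 0, 0, 0.004, 0], [1, 0, 0, 0.004, 0], [1, 0, 0, 0.004, 0], [1, 0, 0, 0.004, 0], [1, 0, 0, 0.004, 0]])

```text
time_s: 9.65
tool_pos: [0.5929, -0.3021, -0.0087]
eef_rot: [-0.0, 0.707, 0.707, 0.0]
force: [-0.7, 0.5, 0.6]
grip_width: 0.0335
```

Call:
move_arm(rows=[[1, 0, 0, 0, 0], [1, 0, 0, 0, 0], [1, 0, 0, 0, 0], [1, 0, 0, 0, 0], [1, 0, 0, 0, 0]])

```text
time_s: 10.07
tool_pos: [0.593, -0.3022, -0.0087]
eef_rot: [0.0, 0.707, 0.707, 0.0]
force: [-0.6, 0.6, -0.2]
grip_width: 0.0254
```

Gripped at 25.4 mm. Lift.

Call:
move_arm(rows=[[1, 0, 0, 0, 0], [1, 0, 0, -0.01, 0], [1, 0, 0, -0.03, 0], [1, 0, 0, -0.06, 0], [1, 0, 0, -0.09, 0], [1, 0, 0, -0.12, 0], [1, 0, 0, -0.15, 0], [1, 0, 0, -0.18, 0], [1, 0, 0, -0.18, 0], [1, 0, 0, -0.18, 0]])

```text
time_s: 10.9
tool_pos: [0.5942, -0.303, 0.1744]
eef_rot: [0.003, 0.707, 0.707, 0.0]
force: [-0.7, -0.4, -1.0]
grip_width: 0.0253
```

Call:
move_arm(rows=[[1, 0.04, 0.003, 0, 0], [1, 0.08, 0.006, 0, 0], [1, 0.12, 0.009, 0, 0], [1, 0.16, 0.012, 0, 0], [1, 0.2, 0.015, 0, 0], [1, 0.23, 0.018, 0, 0], [1, 0.255, 0.02, 0, 0], [1, 0.27, 0.021, 0, 0], [1, 0.279, 0.021, 0, 0], [1, 0.279, 0.021, 0, 0], [1, 0.279, 0.021, 0, 0]])

```text
time_s: 11.82
tool_pos: [0.6136, -0.0239, 0.1706]
eef_rot: [-0.0, 0.707, 0.707, -0.001]
force: [-0.2, 0.8, -1.4]
grip_width: 0.0255
```

```bash
python3 - <<'E'
from h import *
go(.614,-.023,.17,0)
f=grab('wrist','w5.png')
print('expect pocket',proj(f,(.614,-.023,.024)))
E
```

```text
t 11.82 pos [ 0.6136 -0.0239  0.1706] yaw -0.0 F [-0.2  0.8 -1.4] w 0.0255 ->  [0.0009 0.0004 0.0006] turn -0.0
expect pocket (np.float64(288.16593756728486), np.float64(197.11683789391077))
```

View pics/w5.png

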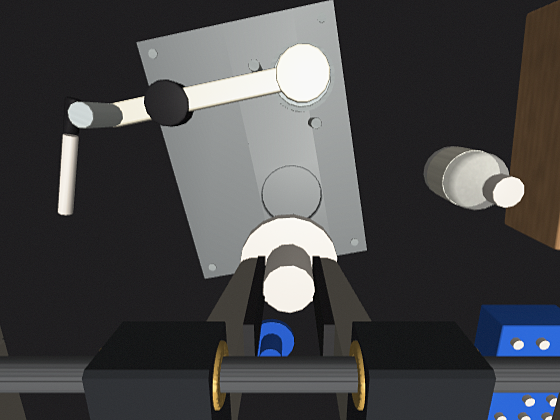

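The cell is held upright with its flange down at (289,243). The pocket rim is at (291,194), the plate screws at (152,53), (320,19), (354,242) and (211,268), and the post at (85,115). Now to measure the pocket and plate.

```bash
python3 - <<'E'
from h import *
f=grab('wrist'); g=cv2.cvtColor(f['color'],cv2.COLOR_BGR2GRAY)
# pocket rim: radial strongest edge from rough centre, upper part only
c0=np.array([291.5,195.]);pts=[]
for a in np.deg2rad(np.arange(-185,6,5)):
    r=np.arange(22,38,.25); P=(c0+np.c_[np.cos(a)*r,np.sin(a)*r]).astype(np.float32)
    v=cv2.remap(cv2.GaussianBlur(g,(0,0),.8),P[None,:,0],P[None,:,1],cv2.INTER_LINEAR)[0].astype(float)
    i=np.argmin(v); 
    if np.median(v)-v[i]>12: pts.append(P[i])
pts=np.array(pts);W=np.array([plane(f,*p,.024)[:2] for p in pts])
keep=np.ones(len(W),bool)
for _ in range(3):
    A=np.c_[2*W,np.ones(len(W))][keep];s=np.linalg.lstsq(A,(W[keep]**2).sum(1),rcond=None)[0];R=np.sqrt(s[2]+s[0]**2+s[1]**2)
    e=np.abs(np.linalg.norm(W-s[:2],axis=1)-R);keep=e<.0015
print('rim',len(pts),keep.sum(),s[:2],'R',R)
q=lambda u,v,z=.024:plane(f,u,v,z)[:2]
S=[q(152,53),q(320,19),q(354,242),q(211,268)];print('screws',np.round(S,4),'sides',[np.linalg.norm(S[i]-S[i-3]).round(4) for i in range(4)])
C=np.mean(S,0);d=(S[1]-S[0])+(S[2]-S[3]);yaw=np.arctan2(d[1],d[0]);Rm=np.array([[np.cos(yaw),-np.sin(yaw)],[np.sin(yaw),np.cos(yaw)]])
print('centre',C,'yaw',np.rad2deg(yaw),'pocket',C+Rm@[.0215,-.046],'pivot',C+Rm@[.05,.06])
m=(g>200).astype(np.uint8);m[:210]=0;m[330:]=0;m[:,:230]=0;m[:,350:]=0
print('post', q(80,115,.125),'cap',q(303,73,.086))
ys=[np.where(m[:,x])[0].min() for x in range(262,320,6) if m[:,x].any()];print('flange top rows',ys)
E
```

```text
rim 39 39 [ 0.61693688 -0.02073468] R 0.030181364882788556
screws [[ 0.4902  0.111 ]
 [ 0.6426  0.1385]
 [ 0.6843 -0.0726]
 [ 0.5299 -0.1029]] sides [np.float64(0.1548), np.float64(0.2152), np.float64(0.1573), np.float64(0.2176)]
centre [0.58676457 0.01850424] yaw 10.650565698244415 pocket [ 0.61639584 -0.02272969] pivot [0.62481407 0.08671154]
post [0.47379718 0.05708521] cap [0.62560812 0.08746166]
flange top rows [np.int64(225), np.int64(223), np.int64(220), np.int64(219), np.int64(218), np.int64(218), np.int64(219), np.int64(220), np.int64(222), np.int64(226)]
```

```bash
python3 - <<'E'
from h import *
f=grab('wrist'); g=cv2.cvtColor(f['color'],cv2.COLOR_BGR2GRAY); z=robot.state()['tool_pos'][2]+.0087
m=(g>185).astype(np.uint8);W=[]
for x in range(250,331,4):
    r=np.where(m[210:250,x])[0]
    if len(r): W.append([plane(f,x,210+r[0],zz)[:2] for zz in (z,z+.008)])
for k in (0,1):
    w=np.array(W)[:,k];from scipy.optimize import least_squares
    s=least_squares(lambda c:np.linalg.norm(w-c,axis=1)-.028,[.614,-.022],loss='soft_l1',f_scale=.0005);print(s.x,np.abs(s.fun).max())
go(.6147,-.0218,.17,0)
E
```

```text
[ 0.61469657 -0.02719145] 0.00045698738966186425
[ 0.61462183 -0.02495004] 0.0005468303975744646
t 11.97 pos [ 0.6139 -0.0247  0.1712] yaw -0.002 F [ 0.3 -0.2 -0.6] w 0.0247 ->  [0.0029 0.0008 0.0012] turn -0.002
```

Call:
move_arm(rows=[[1, 0.001, 0, 0.03, 0], [1, 0.002, 0.001, 0.07, 0], [1, 0.003, 0.001, 0.1, 0], [1, 0.003, 0.001, 0.125, 0], [1, 0.003, 0.001, 0.14, 0], [1, 0.003, 0.001, 0.146, 0], [1, 0.003, 0.001, 0.146, 0], [1, 0.003, 0.001, 0.146, 0]])

```text
time_s: 12.63
tool_pos: [0.6156, -0.0209, 0.0262]
eef_rot: [0.001, 0.707, 0.707, 0.0]
force: [-0.2, 0.0, -0.8]
grip_width: 0.0254
```

```bash
python3 - <<'E'
from h import *
go(.6147,-.0218,.02,0)
f=grab('wrist','w6.png')
for z in (.024,): print(proj(f,(.6147,.0087,.024)),proj(f,(.6147,.0062,.033)))
cv2.imwrite('pics/w6c.png',cv2.resize(f['color'][150:330,190:390],None,fx=3.3,fy=3.3,interpolation=cv2.INTER_CUBIC))
E
```

```text
t 12.63 pos [ 0.6156 -0.0209  0.0262] yaw -0.001 F [-0.2  0.  -0.8] w 0.0254 ->  [-0.0009 -0.001   0.0062] turn -0.001
(np.float64(285.41596491336145), np.float64(205.7176574111775)) (np.float64(285.31561329401273), np.float64(213.90023345574244))
```

View pics/w6c.png

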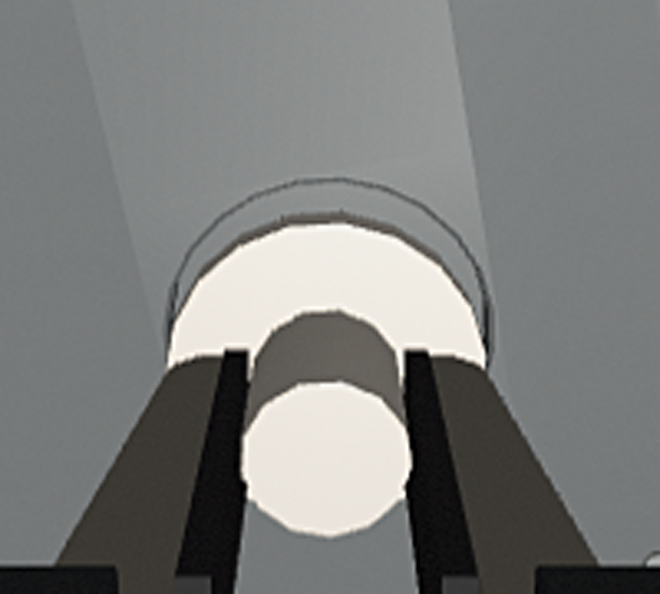

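Rim top at crop row 180 and flange front-bottom edge at row 213. That makes the cell within about 0.5 mm of the pocket centre, and the sides are centred in x. Descending gently.

Call:
move_arm(rows=[[1, 0.0, 0, 0.003, 0], [1, 0.0, 0, 0.006, 0], [1, 0.0, 0, 0.008, 0], [1, 0.0, 0, 0.01, 0], [1, 0.0, 0, 0.012, 0], [1, 0.0, 0, 0.012, 0]])

```text
time_s: 13.18
tool_pos: [0.6146, -0.02, 0.0128]
eef_rot: [-0.0, 0.707, 0.707, -0.0]
force: [-0.0, 1.3, -1.7]
grip_width: 0.0249
```

Call:
move_arm(rows=[[1, 0.0, 0, 0.002, 0], [1, 0.0, 0, 0.003, 0], [1, 0.0, 0, 0.004, 0], [1, 0.0, 0, 0.004, 0]])

```text
time_s: 13.52
tool_pos: [0.6148, -0.0201, 0.0091]
eef_rot: [-0.0, 0.707, 0.707, -0.0]
force: [0.7, 0.5, -1.2]
grip_width: 0.0254
```

Call:
move_arm(rows=[[1, -0.0005, 0, 0.001, 0], [1, -0.0005, 0, 0.0015, 0], [1, -0.0005, 0, 0.002, 0], [1, -0.0005, 0, 0.002, 0]])

```text
time_s: 13.85
tool_pos: [0.615, -0.0207, 0.0073]
eef_rot: [0.0, 0.707, 0.707, 0.0]
force: [-0.1, -0.6, -0.1]
grip_width: 0.0251
```

Call:
move_arm(rows=[[1, 0, 0, 0.0007, 0], [1, 0, 0, 0.0012, 0], [1, 0, 0, 0.0012, 0]])

```text
time_s: 14.1
tool_pos: [0.6151, -0.0207, 0.0073]
eef_rot: [0.0, 0.707, 0.707, -0.0]
force: [-4.2, 1.3, 6.9]
grip_width: 0.0251
```

Floor contact (6.9 N at the expected height). Ease off, release and rise.

Call:
move_arm(rows=[[1, 0, 0, -0.001, 0], [0, 0, 0, -0.001, 0], [0, 0, 0, -0.001, 0], [0, 0, 0, -0.001, 0], [0, 0, 0, -0.001, 0], [0, 0, 0, -0.001, 0], [0, 0, 0, -0.001, 0], [0, 0, 0, -0.001, 0], [0, 0, 0, -0.001, 0], [0, 0, 0, -0.001, 0], [0, 0, 0, -0.001, 0], [0, 0, 0, -0.001, 0]])

```text
time_s: 15.1
tool_pos: [0.615, -0.0206, 0.0071]
eef_rot: [0.0, 0.707, 0.707, 0.0]
force: [-0.5, 0.6, 0.2]
grip_width: 0.0921
```

Call:
move_arm(rows=[[0, 0, 0, -0.02, 0], [0, 0, 0, -0.06, 0], [0, 0, 0, -0.1, 0], [0, 0, 0, -0.14, 0], [0, 0, 0, -0.16, 0], [0, 0, 0, -0.16, 0], [0, 0, 0, -0.16, 0], [0, 0, 0, -0.16, 0]])

```text
time_s: 15.77
tool_pos: [0.6139, -0.0204, 0.1654]
eef_rot: [-0.001, 0.707, 0.707, -0.001]
force: [0.2, 0.0, -1.0]
grip_width: 0.0923
```

```bash
python3 - <<'E'
from h import *
go(.4735,.058,.167,-1.38)
f=grab('wrist','w7.png')
cv2.imwrite('pics/w7c.png',cv2.resize(f['color'][0:300,40:440],None,fx=2,fy=2,interpolation=cv2.INTER_CUBIC))
E
```

```text
t 15.77 pos [ 0.6139 -0.0204  0.1654] yaw -0.0 F [ 0.2  0.  -1. ] w 0.0923 ->  [ 0.0784 -0.1404 -0.0012] turn 1.38
```

View pics/w7c.png

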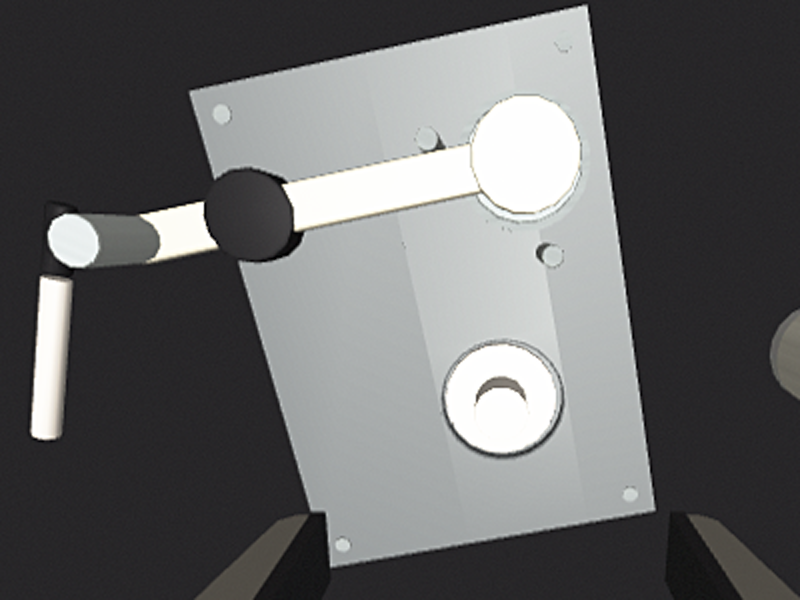

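The cell sits flush and concentric at crop (502,398), full frame (291,199). Next to the grip post: target (0.472, 0.0585), jaws tangential to the swing.

Call:
move_arm(rows=[[0, 0.02, -0.035, 0, 0.12], [0, 0.04, -0.07, 0, 0.24], [0, 0.06, -0.105, 0, 0.36], [0, 0.079, -0.142, 0, 0.48], [0, 0.079, -0.142, 0, 0.6], [0, 0.079, -0.142, 0, 0.72], [0, 0.079, -0.142, 0, 0.84], [0, 0.079, -0.142, 0, 0.96], [0, 0.079, -0.142, 0, 1.08], [0, 0.079, -0.142, 0, 1.2], [0, 0.079, -0.142, 0, 1.32], [0, 0.079, -0.142, 0, 1.38]])

```text
time_s: 16.82
tool_pos: [0.4715, 0.0586, 0.1649]
eef_rot: [-0.0, 0.996, 0.092, -0.002]
force: [-1.2, -0.2, -0.3]
grip_width: 0.092
```

```bash
python3 - <<'E'
from h import *
go(.472,.0585,.062,-1.38)
f=grab('wrist','w8.png'); g=cv2.cvtColor(f['color'],cv2.COLOR_BGR2GRAY)
x=robot.state()['tool_pos']
print('post top expected',proj(f,(.472,.0585,.125)))
cv2.imwrite('pics/w8.png',f['color'])
E
```

```text
t 16.82 pos [0.4715 0.0586 0.1649] yaw -1.386 F [-1.2 -0.2 -0.3] w 0.092 ->  [0.0009 0.0003 0.1029] turn -0.006
post top expected (np.float64(287.7765035571868), np.float64(232.7032491873432))
```

View pics/w8.png

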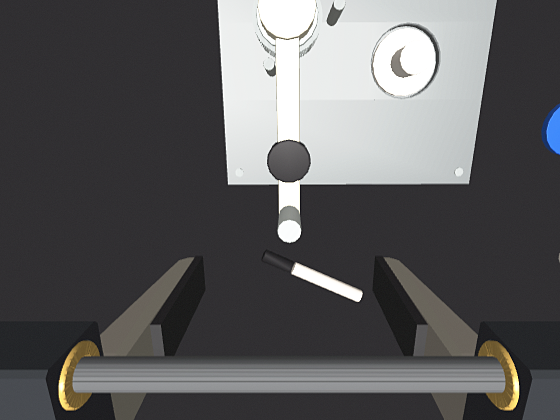

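The post top is at (289,231), where it was predicted, with the jaws straddling the arm. Descend and close.

Call:
move_arm(rows=[[0, 0.0, 0, 0.03, 0], [0, 0, 0, 0.06, 0], [0, 0, 0, 0.085, 0], [0, 0, 0, 0.1, 0], [0, 0, 0, 0.102, 0], [0, 0, 0, 0.102, 0], [1, 0, 0, 0.102, 0], [1, 0, 0, 0.102, 0], [1, 0, 0, 0.102, 0], [1, 0, 0, 0.102, 0], [1, 0, 0, 0.102, 0], [1, 0, 0, 0.102, 0]])

```text
time_s: 17.87
tool_pos: [0.4733, 0.0583, 0.0655]
eef_rot: [0.0, 0.995, 0.095, 0.0]
force: [-0.7, 0.3, -0.7]
grip_width: 0.0542
```

Call:
move_arm(rows=[[1, 0, 0, 0, 0], [1, 0, 0, 0, 0], [1, 0, 0, 0, 0], [1, 0, 0, 0, 0], [1, 0, 0, 0, 0], [1, 0, 0, 0, 0], [1, 0, 0, 0, 0], [1, 0, 0, 0, 0], [1, 0, 0, 0, 0], [1, 0, 0, 0, 0]])

```text
time_s: 18.7
tool_pos: [0.4729, 0.0584, 0.0651]
eef_rot: [-0.0, 0.995, 0.095, -0.0]
force: [-0.2, 0.2, -0.4]
grip_width: 0.0171
```

```bash
python3 - <<'E'
from h import *
go(.472,.0585,.062,-1.38)
from math import *
x0=robot.state()['tool_pos'][:2]; P=np.array([.6237,.0885]); r=x0-P; print(np.linalg.norm(r), degrees(atan2(r[1],r[0])))
yaw=-1.384; ty=np.array([cos(yaw),sin(yaw)]); tx=np.array([-sin(yaw),cos(yaw)])
for th in np.r_[np.arange(.06,1.3,.06),1.27,1.30,1.33]:
    R=np.array([[cos(th),-sin(th)],[sin(th),cos(th)]]); d=P+R@r-x0
    print(round(th,2),'[1, %.4f, %.4f, 0, %.2f]'%(d@tx,d@ty,-th))
E
```

```text
t 18.7 pos [0.4729 0.0584 0.0651] yaw -1.38 F [-0.2  0.2 -0.4] w 0.0171 ->  [-0.0009 -0.0003  0.0031] turn -0.0
0.15375741747922164 -168.71823078794324
0.06 [1, 0.0004, 0.0092, 0, -0.06]
0.12 [1, 0.0013, 0.0184, 0, -0.12]
0.18 [1, 0.0028, 0.0275, 0, -0.18]
0.24 [1, 0.0048, 0.0365, 0, -0.24]
0.3 [1, 0.0073, 0.0454, 0, -0.30]
0.36 [1, 0.0104, 0.0541, 0, -0.36]
0.42 [1, 0.0140, 0.0626, 0, -0.42]
0.48 [1, 0.0181, 0.0708, 0, -0.48]
0.54 [1, 0.0227, 0.0788, 0, -0.54]
0.6 [1, 0.0277, 0.0865, 0, -0.60]
0.66 [1, 0.0332, 0.0939, 0, -0.66]
0.72 [1, 0.0392, 0.1010, 0, -0.72]
0.78 [1, 0.0455, 0.1077, 0, -0.78]
0.84 [1, 0.0523, 0.1140, 0, -0.84]
0.9 [1, 0.0594, 0.1198, 0, -0.90]
0.96 [1, 0.0668, 0.1253, 0, -0.96]
1.02 [1, 0.0746, 0.1303, 0, -1.02]
1.08 [1, 0.0827, 0.1348, 0, -1.08]
1.14 [1, 0.0910, 0.1388, 0, -1.14]
1.2 [1, 0.0995, 0.1423, 0, -1.20]
1.26 [1, 0.1082, 0.1453, 0, -1.26]
1.27 [1, 0.1097, 0.1458, 0, -1.27]
1.3 [1, 0.1141, 0.1470, 0, -1.30]
1.33 [1, 0.1186, 0.1481, 0, -1.33]
```

Post held. Swinging along the arc, the first part gently.

Call:
move_arm(rows=[[1, 0.0004, 0.0092, 0, -0.06], [1, 0.0013, 0.0184, 0, -0.12], [1, 0.0028, 0.0275, 0, -0.18], [1, 0.0048, 0.0365, 0, -0.24], [1, 0.0073, 0.0454, 0, -0.3], [1, 0.0104, 0.0541, 0, -0.36]])

```text
time_s: 19.2
tool_pos: [0.4931, 0.0072, 0.065]
eef_rot: [-0.0, 0.962, 0.273, -0.0]
force: [-0.5, 2.3, 0.9]
grip_width: 0.0172
```

```bash
cat > arc.py <<'E'
from h import *
from math import *
import sys
from scipy.spatial.transform import Rotation as Ro
s=robot.state();x0=s['tool_pos'][:2]; P=np.array([.6237,.0885]); r=x0-P
print('F',s['force'].round(1),'w',s['grip_width'].round(4),'r',np.linalg.norm(r).round(4),'th',(radians(degrees(atan2(r[1],r[0]))%360)-radians(191.1)))
w,a,b,c=s['eef_rot'];R=Ro.from_quat([a,b,c,w]).as_matrix();yaw=atan2(R[1,1],R[0,1]);print('yaw',yaw)
ty=R[:2,1];tx=R[:2,0]
for th in map(float,sys.argv[1:]):
    Q=np.array([[cos(th),-sin(th)],[sin(th),cos(th)]]); d=P+Q@r-x0
    print('[1, %.4f, %.4f, 0, %.2f]'%(d@tx,d@ty,-th))
E
python3 arc.py .08 .16 .24 .32 .4 .48 .56 .64 .7 .76
```

```text
Traceback (most recent call last):
  File "arc.py", line 6, in <module>
    print('F',s['force'].round(1),'w',s['grip_width'].round(4),'r',np.linalg.norm(r).round(4),'th',(radians(degrees(atan2(r[1],r[0]))%360)-radians(191.1)))
                                      ^^^^^^^^^^^^^^^^^^^^^
AttributeError: 'float' object has no attribute 'round'
```

```bash
sed -i "s/s\['grip_width'\].round(4)/s['grip_width']/" arc.py; python3 arc.py .08 .16 .24 .32 .4 .48 .56 .64 .7 .76
```

```text
F [-0.5  2.3  0.9] w 0.017167058330631643 r 0.1538 th 0.3633063982032625
yaw -1.0170898689523729
[1, 0.0005, 0.0123, 0, -0.08]
[1, 0.0020, 0.0245, 0, -0.16]
[1, 0.0045, 0.0365, 0, -0.24]
[1, 0.0080, 0.0484, 0, -0.32]
[1, 0.0123, 0.0599, 0, -0.40]
[1, 0.0176, 0.0710, 0, -0.48]
[1, 0.0238, 0.0816, 0, -0.56]
[1, 0.0307, 0.0918, 0, -0.64]
[1, 0.0365, 0.0990, 0, -0.70]
[1, 0.0427, 0.1058, 0, -0.76]
```

Force 2.3 N, and the post follows smoothly.

Call:
move_arm(rows=[[1, 0.0005, 0.0123, 0, -0.08], [1, 0.002, 0.0245, 0, -0.16], [1, 0.0045, 0.0365, 0, -0.24], [1, 0.008, 0.0484, 0, -0.32], [1, 0.0123, 0.0599, 0, -0.4], [1, 0.0176, 0.071, 0, -0.48], [1, 0.0238, 0.0816, 0, -0.56], [1, 0.0307, 0.0918, 0, -0.64], [1, 0.0365, 0.099, 0, -0.7], [1, 0.0427, 0.1058, 0, -0.76], [1, 0.0427, 0.1058, 0, -0.76]])

```text
time_s: 20.12
tool_pos: [0.5855, -0.0607, 0.065]
eef_rot: [-0.001, 0.792, 0.61, -0.0]
force: [-2.9, 0.8, 5.0]
grip_width: 0.0171
```

```bash
python3 arc.py .04 .08 .12 .15 .17 .19 .21
```

```text
F [-2.9  0.8  5. ] w 0.01712612580448292 r 0.154 th 1.12640221717859
yaw -0.2586850600518373
[1, 0.0002, 0.0062, 0, -0.04]
[1, 0.0006, 0.0123, 0, -0.08]
[1, 0.0013, 0.0184, 0, -0.12]
[1, 0.0019, 0.0230, 0, -0.15]
[1, 0.0024, 0.0260, 0, -0.17]
[1, 0.0030, 0.0291, 0, -0.19]
[1, 0.0036, 0.0321, 0, -0.21]
```

Call:
move_arm(rows=[[1, 0.0002, 0.0062, 0, -0.04], [1, 0.0006, 0.0123, 0, -0.08], [1, 0.001, 0.016, 0, -0.104], [1, 0.0013, 0.0184, 0, -0.12], [1, 0.0019, 0.023, 0, -0.15], [1, 0.0019, 0.023, 0, -0.15], [1, 0.0019, 0.023, 0, -0.15]])

```text
time_s: 20.7
tool_pos: [0.6075, -0.0647, 0.0651]
eef_rot: [-0.0, 0.745, 0.667, -0.0]
force: [-4.1, -0.5, 3.2]
grip_width: 0.0175
```

Call:
move_arm(rows=[[1, 0, 0.002, 0, -0.013], [1, 0, 0.003, 0, -0.02], [1, 0, 0.003, 0, -0.02]])

```text
time_s: 20.95
tool_pos: [0.6107, -0.065, 0.0651]
eef_rot: [-0.0, 0.738, 0.675, -0.0]
force: [-3.6, -1.2, 2.6]
grip_width: 0.0173
```

Call:
move_arm(rows=[[1, 0, 0.001, 0, 0], [1, 0, 0.002, 0, 0], [1, 0, 0.002, 0, 0]])

```text
time_s: 21.2
tool_pos: [0.6128, -0.0652, 0.0651]
eef_rot: [-0.0, 0.738, 0.675, -0.0]
force: [-4.5, -1.2, 2.6]
grip_width: 0.0171
```

```bash
python3 arc.py .02
```

```text
F [-4.5 -1.2  2.6] w 0.017149196820329275 r 0.1541 th 1.3063596231002879
yaw -0.08994407332312163
[1, 0.0001, 0.0031, 0, -0.02]
```

About 1.306 rad estimated, but no rise in force yet. I'll creep on until the stop is felt.

Call:
move_arm(rows=[[1, 0, 0.001, 0, 0], [1, 0, 0.002, 0, -0.01], [1, 0, 0.002, 0, -0.01]])

```text
time_s: 21.45
tool_pos: [0.6136, -0.0653, 0.065]
eef_rot: [-0.001, 0.735, 0.678, -0.001]
force: [-9.5, -0.7, 5.8]
grip_width: 0.0176
```

Call:
move_arm(rows=[[1, 0, 0.001, 0, 0], [1, 0, 0.002, 0, -0.01], [1, 0, 0.002, 0, -0.01]])

```text
time_s: 21.7
tool_pos: [0.6141, -0.0653, 0.065]
eef_rot: [-0.002, 0.731, 0.682, -0.002]
force: [-15.3, -0.9, 9.2]
grip_width: 0.017
```

At the stop: the force rose to 15 N and the motion is blocked. A last look, and a settling check of the state.

```bash
python3 - <<'E'
from h import *
d=grab('side');s=grab('scene');w=grab('wrist')
k=lambda i,u,v:cv2.resize(i[v-65:v+65,u-65:u+65],(400,400),interpolation=cv2.INTER_CUBIC)
cv2.imwrite('pics/end.png',np.hstack([k(d['color'],290,235),cv2.resize(w['color'],(400,400))]))
E
python3 arc.py .02
```

```text
F [-14.1   0.2  10.3] w 0.017096559453388525 r 0.1541 th 1.3147711858322961
yaw -0.0698187559196155
[1, 0.0001, 0.0031, 0, -0.02]
```

View pics/end.png

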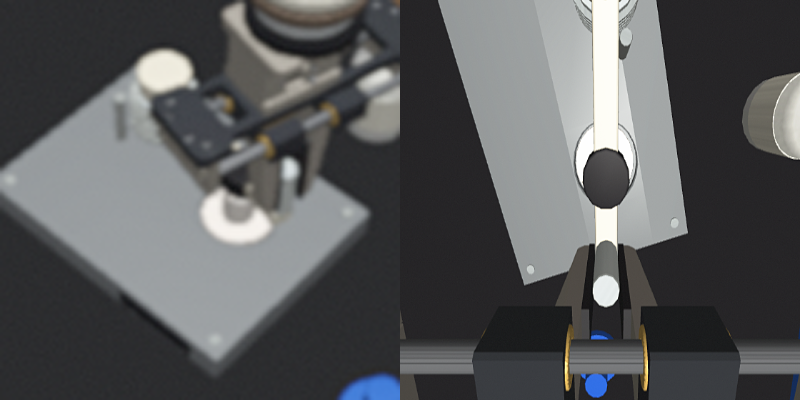

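The head is over the seated cell, the arm lies against its stop pin, and the post is between the fingers. Handing in.

```bash
python3 -c "
from h import *
print(robot.job_done()); go(.614,-.065,.065,0)"
```

```text
the job is handed in; nothing more can be done
None
the job is handed in; nothing more can be done
```

The job is handed in at about 22 s of the 54 s allowed; no verdict is reported, so success rests on my own checks.

- **Cell:** I set the white flanged cell in the pocket and lowered it until I felt the floor (about 7 N, at the expected height). Then I eased off and let go. The close-up afterwards showed it flush and concentric in the pocket.
- **Arm:** I gripped the post and swung it round against the spring until motion was blocked. The post stayed gripped at 17 mm, and the side force rose from about 4.5 N to about 15 N. My estimate of the swing is 1.31 rad. The last pictures show the head over the seated cell and the arm against its stop pin.
- **Bystanders:** I touched none of them knowingly, but made no final measurement of where they stand.

**What disagreed:** the first two grasps closed on nothing. The real fingertips sit about 25 mm short of the reported TCP, which I worked out from the wrist image and confirmed when the reported height went below the bench with no contact. I corrected for it afterwards. At the stop there was also a vertical force of about 10 N on the tool (unexplained), well below the limits.

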